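Move the reagent row from the wooden rack to the plastic bench tray

ROBOT

A 6-joint arm with a two-finger parallel gripper is mounted at the origin on the work surface. World frame = base frame: x ahead of the robot, y to its left, z up, the work surface at z = 0. Lengths are in mm, angles in rad, forces in N, time in s.
With the tool pointing down it reaches from about 300 to 775 mm from the base axis. Payload 14.6 kg.
Tool frame: the origin (TCP) lies between the finger pads; the fingertips stand 8 mm ahead of it and the grasp point (between the pads) lies 11 mm behind it; z points along the fingers, y is the direction in which the jaws open and shut (so a half turn about z gives the same grasp; the last joint's range is limited). The gripper opens to 94 mm and grips with 3 to 60 N. Pads are 16 mm wide; open, the fingers measure 119 mm over their backs; the gripper's body (75 mm by 177 mm) begins 78 mm behind the grasp point.
Start: joints at [1.158, 0.3, 1.521, -0, 1.321, -0.067], TCP at [186.419, 517.433, 213.446] pointing down, gripper open.
Joint ranges: [-3.03, 3.03], [-0.79, 2.21], [0.23, 2.52], [-1.04, 4.18], [0, 3.07], [-2.55, 2.55]. Speed limits (rad/s): [2.22, 2.22, 2.57, 3.14, 3.14, 3.14].

INTERFACE

Orientations are given as [roll, pitch, yaw] about the fixed x, y, z axes, in that order (R = Rz(yaw) Ry(pitch) Rx(roll)).
In Python, from cell import manip gives the robot as it stands. The module is installed in compiled form; this text tells all that it offers.
- The arm moves only by the tool send_rows, never from a script. Its argument "series" is a list that holds one entry, the list of rows, each a list of 5 numbers: the opening, from 0 (shut) to 1 (fully open), then the shift along the tool's x, y, z in mm, then the turn about the tool's z in degrees. In form: [[[gripper, dx, dy, dz, roll], ...]]. A call has 1 to 10 rows; each row is the pose to reach, as a shift and turn from the pose commanded when the call began, along the tool's axes at that moment; what a row does not reach only later rows make up. A row lasts 1/10 s, in which the tool goes at most 50 mm and 8.59 degrees, less where a joint would pass 70% of its speed; a pose out of reach is approached as far as the arm can. A call with a gripper value outside its range is refused whole. The fingers move at their own pace and stop on an object; "newtons" is the grip in N (left out, the last holds). Time passes only in rows, so rows that repeat a pose let the fingers close. It gives the time, the measured TCP pose, the force and the opening at its end, in the units of the state.
- manip.read_state(): the state, without advancing time (a new reading comes with each control period).
- manip.camera(name): name is "scene" or "top" or "wrist"; returns a dict with "img" (400x640x3 uint8, red, green, blue), "vfov" (degrees; the focal length in pixels is half the picture's height over the tangent of half this angle, whatever the lens; pixels are square), "cx", "cy" (the principal point, pixels), "dist" ([k1, k2, p1, p2, k3] as OpenCV has them; the pictures are not rectified), "pose" (4x4, takes a point from camera to world coordinates); the wrist camera has in their place "T_tool_cam" (4x4, takes a point from camera to tool coordinates, whose origin is the TCP and whose axes are the flange's). Camera axes: x right, y down, z forward; pixel columns grow to the right and rows downward; lengths in mm; the calibration is good to about 2 mm. A picture is of the moment at which its call begins: read the wrist's pose just before it. There is no depth.
- manip.sign_off(): hands the job in, once; it reports no verdict.
Trained networks look in a picture, given as the dict that the camera call returned (one of the last four; its "shot" number tells which), for a name from the list of things; names that differ only in an ending like _2 or _b are one class to them, and where a whole thing is asked for, a point or a joint stands for the part that bears it (a point fixed in the world has none). Each returns a list of dicts, best first, with "conf" (0 to 1); they miss things now and then, are a little off and sometimes report something else, mostly with a low value. They report only what shows in the picture. A call takes as long as a camera call. They do not tell look-alikes from the thing itself.
- manip.find_in(target, picture): "rect" ([left, top, width, height] in pixels, round what is visible of it).
- manip.silhouettes(target, picture): "pixels" (400x640 bool, what is visible of it) and "rect" ([left, top, width, height] in pixels, round what is visible of it).
The state is a dict: "clock": time; "joints": joint angles; "qd": joint speeds; "effort": joint torques, N m; "eef_pos": TCP position; "eef_rot": TCP orientation; "wrist_force": force on the tool from outside, world axes, zero at the start; "moment": the same for the moment, N m; "finger_gap": finger opening in mm.
Only numpy, scipy, OpenCV 4.12 (cv2) and the standard library are available. Lean on these libraries where they do the work, as an engineer would, in place of code of your own. Each camera call takes 0.05 s, during which the arm holds its last target. There are 200 camera calls.

TASK

The four reagent bottles and jars in the wooden rack stand in the order in which the class will use them. Move all four, keeping them upright, into the empty grey plastic rack so that they stand there in the same order from left to right, one in each bay, standing on the bay floor. Set them down gently, never dropping or tipping one, and leave the beaker and the crucible between the racks where they are.

Things in the scene. Friction and masses are not known exactly. Their poses are not given: they have to be found in the camera images.
- amber_bottle: round amber glass bottle with a paper band and a ribbed black screw cap; body 42 mm in diameter and straight to 60 mm, then a shoulder and the cap (26 mm across), 94 mm high in all, about 0.13 kg. Origin: centre of its underside, z up. It starts in one of the four bays of the wooden rack (which one varies).
- jar: squat round white plastic jar with a ribbed blue lid; body 44 mm in diameter to 54 mm, lid 41 mm in diameter above it, 72 mm high in all, about 0.11 kg. Origin: centre of its underside, z up. It starts in one of the four bays of the wooden rack (which one varies).
- dropper_bottle: slim round amber glass dropper bottle with a narrow black collar and a rubber teat; body 38 mm in diameter and straight to 56 mm, 99 mm high in all, about 0.09 kg. Origin: centre of its underside, z up. It starts in one of the four bays of the wooden rack (which one varies).
- square_bottle: square white plastic bottle with a round white screw cap; body 40 by 40 mm (sides along its x and y) and straight to 54 mm, cap 29 mm across, 84 mm high in all, about 0.12 kg. Origin: centre of its underside, z up; its x and y axes start within 0.1 rad of those of the wooden rack. It starts in one of the four bays of the wooden rack (which one varies).
- wood_rack: the full rack: brown wood, fixed, 73 (x) by 267 mm (y); four 59 mm square open bays in a row, centres at x 0, y -96, -32, 32, 96 mm, 5 mm walls between; bay floor 10 mm, wall tops 28 mm above the origin (centre of its underside); end boards with hand holes at y +-126 to 134 mm rise to 66 mm. x points away from the robot, y to the robot's left, within 0.3 rad; z up. Left or right of the plastic rack.
- plastic_rack: the empty rack to fill: grey plastic, fixed, 74 (x) by 283 mm (y) over rim and end flanges; four 59 mm square open bays in a row, centres at x 0, y -96, -32, 32, 96 mm, 5 mm walls between; bay floor 6 mm, wall tops 24 mm above the origin (centre of its underside). x points away from the robot, y to the robot's left, within 0.3 rad; z up. Both racks stand on an orange mat 2 mm thick.
- beaker: small glass beaker, 48 mm in diameter and 62 mm high, loose, standing in the gap between the racks: leave it. Origin: centre of its underside.
- crucible: small white porcelain crucible, 42 mm across and 34 mm high, loose, standing in the gap between the racks nearer to the robot: leave it. Origin: centre of its underside.
There are look-alikes about, which are no part of the job. Leave any red look-alike of the jar alone.

How it is judged:
By the outcome, as a careful person would: the job done as asked, in the order asked, and still so for the second after the job is handed in, with the robot touching nothing.
It also fails if it takes over 112 s, if anything falls off the work surface, if the arm or the gripper's body presses on something with over 40 N, if the wrist force passes 120 N, or if a joint passes its speed limit or range.

## Working session

There is one attempt and no reset: what is moved stays moved. The work goes in short steps, Python scripts to look and compute and a tool call to move; the robot and the scene stay as the last step left them, time stands still between calls to the robot, and variables do not carry over. Pictures are saved under pics/ and viewed, about 12 in all and at most 16, crops included, and the job is handed in when it is done.

Besides the shell and the picture viewer there is one more tool, called after "Emit:" as name(argument=value, ...) on one line, values as JSON. send_rows: Moves the arm, as the interface text tells. Its arguments: {"type":"object","properties":{"series":{"type":"array"},"newtons":{"type":"number"}},"required":["series"]}

```bash
mkdir -p pics; cat > h.py <<'E'
import numpy as np, cv2
from cell import manip
from scipy.spatial.transform import Rotation as R
def K(p):
    f=200/np.tan(np.radians(p["vfov"])/2)
    return np.array([[f,0,p["cx"]],[0,f,p["cy"]],[0,0,1.]])
def toolT(s=None):
    s=s or manip.read_state(); T=np.eye(4); T[:3,:3]=R.from_euler('xyz',s["eef_rot"]).as_matrix(); T[:3,3]=s["eef_pos"]; return T
def shot(n):
    T=toolT() if n=="wrist" else None
    p=manip.camera(n)
    if n=="wrist": p["pose"]=T@np.array(p["T_tool_cam"])
    p["pose"]=np.array(p["pose"]); return p
def save(p,f): cv2.imwrite("pics/"+f,p["img"][:,:,::-1])
def ray(p,uv):
    n=cv2.undistortPoints(np.array([[uv]],float),K(p),np.array(p["dist"],float))[0,0]
    return p["pose"][:3,3],p["pose"][:3,:3]@np.array([n[0],n[1],1])
def atz(p,uv,z):
    o,d=ray(p,uv); return o+d*(z-o[2])/d[2]
def proj(p,X):
    X=np.atleast_2d(np.array(X,float)); M=np.linalg.inv(p["pose"])
    Xc=X@M[:3,:3].T+M[:3,3]
    return cv2.projectPoints(Xc,np.zeros(3),np.zeros(3),K(p),np.array(p["dist"],float))[0][:,0]
E
python3 - <<'E'
from h import *
s=manip.read_state(); print(s)
names=["amber_bottle","jar","dropper_bottle","square_bottle","wood_rack","plastic_rack","beaker","crucible"]
for c in ["top","scene"]:
    p=shot(c); save(p,c+".png"); print(c,p["vfov"],p["pose"].round(2).tolist())
    for n in names: print(n,[(np.round(d["rect"]).tolist(),round(d["conf"],2)) for d in manip.find_in(n,p)])
E
```

```text
{'clock': 0.0, 'joints': array([ 1.15839264e+00,  3.00506739e-01,  1.52157703e+00, -4.35115960e-05,
        1.32068017e+00, -6.65799799e-02]), 'qd': array([-5.22032839e-05,  3.60714878e-04, -2.73747938e-03,  6.71511539e-04,
        1.41465636e-03, -2.55578075e-04]), 'effort': array([ 1.93342086e-03, -5.31806266e+01, -3.52736843e+01,  7.09448196e-02,
        2.43466313e-02, -1.05026754e-04]), 'eef_pos': array([186.33764033, 517.20929669, 212.86848603]), 'eef_rot': array([-3.14042116e+00, -3.58747556e-05,  2.79577972e+00]), 'wrist_force': array([-0.38482472, -0.13702578, -1.07011505]), 'moment': array([-0.03355437, -0.02778355, -0.01025165]), 'finger_gap': 93.99435902120754}
top 49.25563103779021 [[0.02, -1.0, 0.08, 493.55], [-1.0, -0.02, 0.01, 71.09], [-0.0, -0.08, -1.0, 1010.07], [0.0, 0.0, 0.0, 1.0]]
amber_bottle [([304.0, 208.0, 24.0, 15.0], 0.82)]
jar [([146.0, 167.0, 28.0, 20.0], 0.95), ([220.0, 199.0, 22.0, 16.0], 0.56)]
dropper_bottle [([250.0, 200.0, 22.0, 20.0], 0.85), ([356.0, 168.0, 21.0, 19.0], 0.25)]
square_bottle [([278.0, 203.0, 24.0, 20.0], 0.58)]
wood_rack [([212.0, 1
[... 163 characters left out ...]
82)]
scene 53.25718551963985 [[0.41, 0.65, -0.64, 1198.19], [0.91, -0.29, 0.29, -246.55], [0.01, -0.7, -0.71, 766.9], [0.0, 0.0, 0.0, 1.0]]
amber_bottle [([391.0, 172.0, 19.0, 28.0], 0.73), ([340.0, 180.0, 23.0, 32.0], 0.63), ([320.0, 183.0, 15.0, 34.0], 0.58)]
jar [([451.0, 174.0, 20.0, 27.0], 0.94), ([387.0, 173.0, 19.0, 28.0], 0.65)]
dropper_bottle [([368.0, 173.0, 14.0, 32.0], 0.84), ([280.0, 200.0, 12.0, 17.0], 0.63), ([390.0, 170.0, 18.0, 32.0], 0.57)]
square_bottle [([341.0, 178.0, 20.0, 34.0], 0.8)]
wood_rack [([310.0, 179.0, 107.0, 50.0], 0.75)]
plastic_rack [([153.0, 229.0, 121.0, 52.0], 0.62)]
beaker [([296.0, 224.0, 15.0, 28.0], 0.8)]
crucible [([281.0, 199.0, 12.0, 14.0], 0.49)]
```

View pics/top.png

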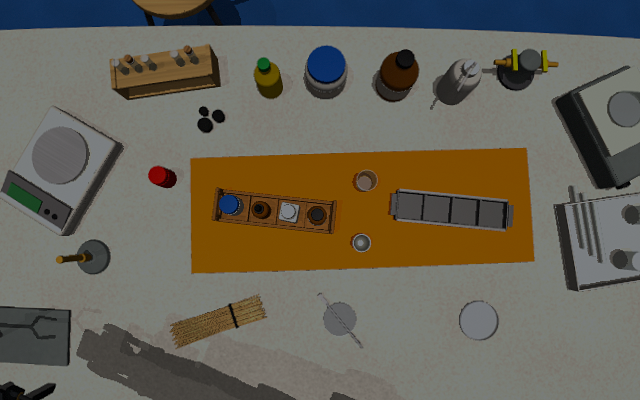

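View pics/scene.png

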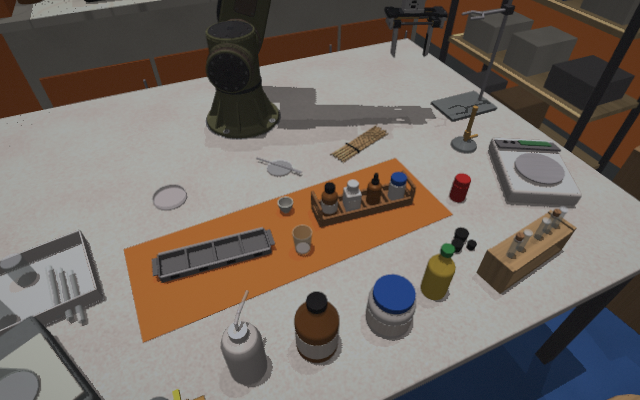

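The top view shows the wooden rack at (212–336, 186–237), holding, left to right, the blue-lidded jar (229,203), dropper (261,210), square (289,212) and amber (317,214). The plastic rack is at (388–514, 189–234), the beaker at (366,180) and the crucible at (361,242). The red jar at (160,176) is a decoy.

```bash
cat >> h.py <<'E'
def rackpts(kind,rim=True):
    # dense outline of silhouette-generating boxes (rack frame)
    return None
def fit(pics,kind,g):
    """fit rack x,y,yaw by matching projected convex hull to silhouette hull"""
    from scipy.optimize import minimize
    hx,hy,zt=(36.5,133.5,28) if kind=="wood_rack" else (37,141.5,24)
    P=[[sx*hx,sy*hy,z] for sx in(-1,1) for sy in(-1,1) for z in((0,66) if kind=="wood_rack" else (0,24))]
    P=np.array(P,float)
    return P
E
python3 - <<'E'
from h import *
t=shot("top"); sc=shot("scene")
for n in ["wood_rack","plastic_rack"]:
    d=manip.silhouettes(n,t)[0]; m=d["pixels"].astype(np.uint8)
    ys,xs=np.nonzero(m); h=cv2.convexHull(np.c_[xs,ys].astype(np.float32))
    zr=30 if n=="wood_rack" else 26
    W=np.array([atz(t,q,zr)[:2] for q in h[:,0].astype(float)],np.float32)
    print(n,cv2.minAreaRect(W))
for n,uv,z in [("jar",(229,203),74+10),("drop",(261,209),111),("sq",(289,211),96),("amb",(317,214),106),("beaker",(366,180),64),("cruc",(361,241),36)]:
    print(n,atz(t,uv,z).round(1))
print(toolT().round(3), shot("wrist")["T_tool_cam"])
E
```

```text
wood_rack ((551.52783203125, 172.7197723388672), (279.0124206542969, 78.42500305175781), 84.39301300048828)
plastic_rack ((562.0563354492188, -232.31263732910156), (282.0220031738281, 76.26239013671875), 85.67960357666016)
jar [565.  263.6  84. ]
drop [551.5 191.  111. ]
sq [549.2 134.   96. ]
amb [543.3  75.  106. ]
beaker [621.7 -30.7  64. ]
cruc [488.5 -23.6  36. ]
[[-9.41000e-01  3.39000e-01 -0.00000e+00  1.86408e+02]
 [ 3.39000e-01  9.41000e-01  0.00000e+00  5.17445e+02]
 [ 0.00000e+00  0.00000e+00 -1.00000e+00  2.13452e+02]
 [ 0.00000e+00  0.00000e+00  0.00000e+00  1.00000e+00]] [[-7.50729608e-04 -9.62858089e-01 -2.70006921e-01  7.85624035e+01]
 [ 9.99999717e-01 -7.07316306e-04 -2.58082898e-04 -4.49993294e-01]
 [ 5.75169087e-05 -2.70007038e-01  9.62858347e-01 -1.71191449e+02]
 [ 0.00000000e+00  0.00000000e+00  0.00000000e+00  1.00000000e+00]]
```

Emit:
send_rows(series=[[[1,-46,-20,-8,8],[1,-92,-40,-16,16],[1,-138,-60,-24,24],[1,-184,-80,-32,32],[1,-230,-100,-40,40],[1,-276,-120,-48,48],[1,-322,-140,-56,56],[1,-368,-160,-64,64],[1,-414,-180,-72,72],[1,-455,-190,-77,77]]])

```text
clock: 2.15
eef_pos: [551.3, 182.5, 291.4]
eef_rot: [3.141, -0.0, 1.446]
wrist_force: [0.7, 0.2, -0.0]
finger_gap: 94.1
```

Emit:
send_rows(series=[[[1,0,0,0,0],[1,0,0,0,0]]])

```text
clock: 2.35
eef_pos: [550.3, 183.9, 289.9]
eef_rot: [-3.141, 0.0, 1.451]
wrist_force: [-0.6, 0.5, -0.3]
finger_gap: 93.8
```

```bash
python3 - <<'E'
from h import *
s=manip.read_state(); print(s["clock"],s["eef_pos"],s["eef_rot"],s["joints"],s["qd"].max())
p=shot("wrist"); save(p,"w1.png"); print(p["vfov"],p["dist"])
# overlay predicted rack bays
c=np.array([551.5,172.7]); a=np.radians(-5.6); Rz=np.array([[np.cos(a),-np.sin(a)],[np.sin(a),np.cos(a)]])
im=p["img"][:,:,::-1].copy()
for yb in (-96,-32,32,96):
    q=[[sx*29.5,yb+sy*29.5] for sx,sy in((-1,-1),(1,-1),(1,1),(-1,1))]
    X=[[*(c+Rz@np.array(v)),30] for v in q]
    cv2.polylines(im,[proj(p,X).round().astype(np.int32)],True,(0,255,0),1)
for n in ["amber_bottle","jar","dropper_bottle","square_bottle","wood_rack"]:
    print(n,[(np.round(d["rect"]).tolist(),round(d["conf"],2)) for d in manip.find_in(n,p)])
cv2.imwrite("pics/w1o.png",im)
E
```

```text
2.35 [550.33533807 183.92966657 289.89606104] [-3.14069764e+00  1.71220614e-04  1.45101656e+00] [2.59347363e-01 3.25257716e-01 1.31222146e+00 1.72565173e-04
 1.50500831e+00 3.79115790e-01] 0.037894703744273776
66.74822641866177 [-0.03572574  0.          0.          0.          0.        ]
amber_bottle [([308.0, 224.0, 32.0, 49.0], 0.68)]
jar [([305.0, 93.0, 32.0, 34.0], 0.69)]
dropper_bottle [([306.0, 146.0, 29.0, 30.0], 0.58), ([281.0, 286.0, 28.0, 26.0], 0.47), ([364.0, 277.0, 36.0, 32.0], 0.19)]
square_bottle [([307.0, 187.0, 32.0, 40.0], 0.78)]
wood_rack [([290.0, 79.0, 61.0, 196.0], 0.67)]
```

View pics/w1o.png

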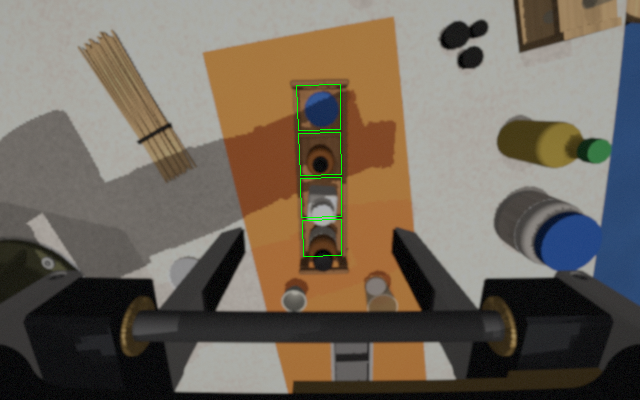

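The overlay agrees with the rack to within a few pixels. I'll zoom in to refine it.

```bash
python3 - <<'E'
import cv2,numpy as np
im=cv2.imread("pics/w1.png")[74:274,280:360]
im=cv2.rotate(im,cv2.ROTATE_90_COUNTERCLOCKWISE)
t=cv2.imread("pics/top.png")[180:240,205:345]
a=cv2.resize(im,None,fx=4,fy=4,interpolation=cv2.INTER_CUBIC)   # 800x320
b=cv2.resize(t,None,fx=4.5,fy=4.5,interpolation=cv2.INTER_CUBIC) # 630x270
o=np.zeros((600,800,3),np.uint8); o[:320]=a; o[325:595,:630]=b
o=np.clip(o.astype(float)*1.7,0,255).astype(np.uint8)
cv2.imwrite("pics/z1.png",o)
E
```

```text
(no output)
```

View pics/z1.png

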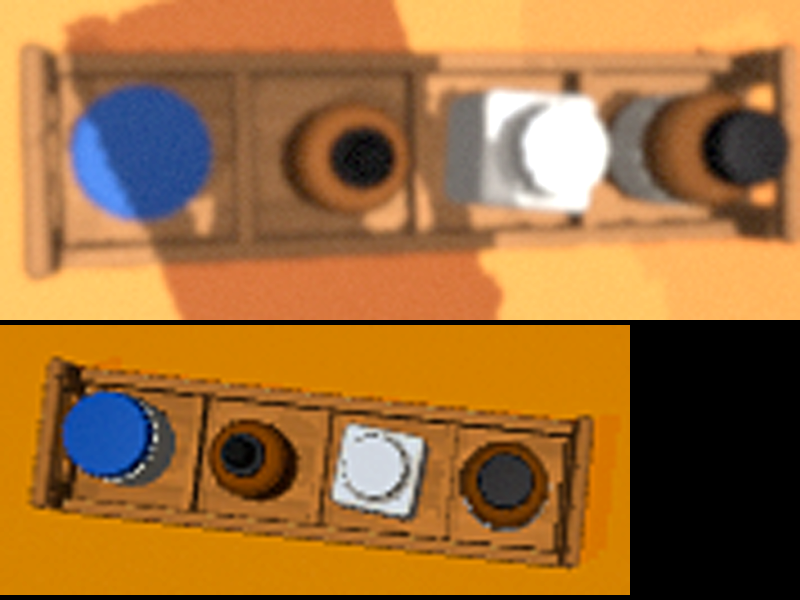

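```bash
cat > m.py <<'E'
from h import *
import pickle
E
python3 - <<'E'
from h import *
t=shot("top"); w=shot("wrist")
fw=lambda x,y:(280+79.5-(y+.5)/4,74+(x+.5)/4-.5)
ft=lambda x,y:(205+(x+.5)/4.5-.5,180+(y-325+.5)/4.5-.5)
for n,a,b,z in [("jar",(141,152),(107,435),84),("drop",(363,157),(243,455),111),("sq",(566,152),(374,467),96),("amb",(745,147),(505,481),106)]:
    print(n,atz(w,fw(*a),z).round(1),atz(t,ft(*b),z).round(1))
for n,a in [("upL",(80,52)),("upR",(760,50)),("loL",(80,262)),("loR",(760,226)),("d12u",(244,65)),("d12l",(244,245)),("d23u",(414,65)),("d23l",(414,240)),("d34u",(574,70))]:
    print(n,atz(w,fw(*a),30).round(1))
for n,b in [("upL",(95,370)),("upR",(575,417)),("loL",(70,514)),("loR",(560,560)),("d12u",(206,392)),("d12l",(193,520)),("d23u",(331,408)),("d23l",(321,530)),("d34u",(458,420)),("d34l",(448,540))]:
    print(n,atz(t,ft(*b),30).round(1))
E
```

```text
jar [563.1 266.5  84. ] [562.7 264.9  84. ]
drop [554.2 204.5 111. ] [552.5 196.  111. ]
sq [548.  137.2  96. ] [548.8 136.6  96. ]
amb [542.9  79.6 106. ] [542.7  75.4 106. ]
upL [599.6 282.9  30. ]
upR [576.7  29.4  30. ]
loL [529.  291.2  30. ]
loR [507.7  37.5  30. ]
d12u [589.9 228.9  30. ]
d12l [527.4 236.4  30. ]
d23u [584.1 168.6  30. ]
d23l [521. 176.  30.]
d34u [576.3 107.6  30. ]
upL [599.5 283.3  30. ]
upR [579.5  41.2  30. ]
loL [526.7 293.6  30. ]
loR [507.8  47.7  30. ]
d12u [589.2 226.8  30. ]
d12l [524.8 231.5  30. ]
d23u [582.1 163.6  30. ]
d23l [520.9 167.2  30. ]
d34u [577.1  99.8  30. ]
d34l [516.9 103.7  30. ]
```

```bash
cat >> h.py <<'E'
def rel(x,y,z,ang,s=None):
    "ang: desired world angle (deg) of tool x axis"
    T=toolT(s); d=T[:3,:3].T@(np.array([x,y,z])-T[:3,3])
    cur=np.degrees(np.arctan2(T[1,0],T[0,0])); return d.round(1),round((cur-ang+180)%360-180,1)
E
python3 - <<'E'
from h import *
print(rel(562.9,265.5,120,85))
t=shot("top")
d=manip.silhouettes("plastic_rack",t)[0]; ys,xs=np.nonzero(d["pixels"]); print(d["rect"])
im=np.clip(t["img"][185:240,382:520,::-1].astype(float)*2,0,255).astype(np.uint8)
cv2.imwrite("pics/pz.png",cv2.resize(im,None,fx=5.5,fy=5.5,interpolation=cv2.INTER_CUBIC))
E
```

```text
(array([ 81.5,   3.6, 170.7]), np.float64(-1.7))
[390.3, 189.0, 121.2, 47.8]
```

View pics/pz.png

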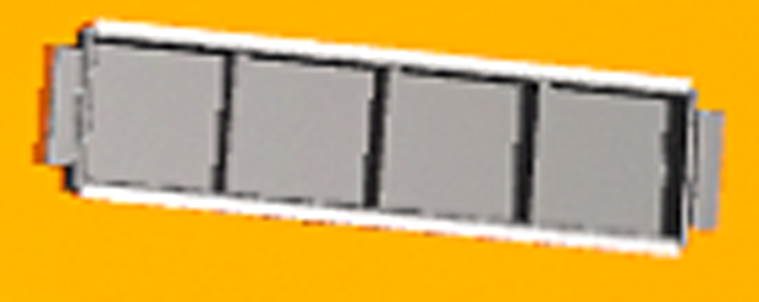

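Emit:
send_rows(series=[[[1,40,2,45,-1],[1,81.5,3.5,90,-1.7],[1,81.5,3.5,135,-1.7],[1,81.5,3.5,170,-1.7],[1,81.5,3.5,170,-1.7],[1,81.5,3.5,170,-1.7]]])

```text
clock: 3.45
eef_pos: [563.5, 265.0, 121.7]
eef_rot: [3.141, -0.0, 1.482]
wrist_force: [0.6, 0.0, 0.6]
finger_gap: 94.4
```

```bash
python3 - <<'E'
from h import *
t=shot("top")
f=lambda x,y:(382+(x+.5)/5.5-.5,185+(y+.5)/5.5-.5)
P=[atz(t,f(*q),26)[:2] for q in [(93,22),(692,82),(680,253),(78,192),(46,105),(722,170)]]
P=np.array(P); print(P.round(1),P[:4].mean(0),P[4:].mean(0))
for a,b in((0,1),(3,2),(4,5)): d=P[a]-P[b]; print(np.linalg.norm(d),np.degrees(np.arctan2(d[1],d[0])))
print(rel(562.9,265.5,43,85))
w=shot("wrist"); 
im=w["img"][:,:,::-1].copy()
for yb in (-96,-32,32,96):
    a=np.radians(-5); Rz=np.array([[np.cos(a),-np.sin(a)],[np.sin(a),np.cos(a)]])
    q=[[sx*29.5,yb+sy*29.5] for sx,sy in((-1,-1),(1,-1),(1,1),(-1,1))]
    X=[[*(np.array([552,169])+Rz@np.array(v)),30] for v in q]
    cv2.polylines(im,[proj(w,X).round().astype(np.int32)],True,(0,255,0),1)
th=np.linspace(0,6.28,40)
for x,y,z,r in [(562.9,265.5,84,20.5),(562.9,265.5,66,22),(553.3,200,111,8),(553.3,200,68,19),(548.4,137,96,14.5),(542.8,77,106,13)]:
    X=np.c_[x+r*np.cos(th),y+r*np.sin(th),0*th+z]; cv2.polylines(im,[proj(w,X).round().astype(np.int32)],True,(255,0,255),1)
cv2.imwrite("pics/w2.png",cv2.resize(np.clip(im[60:360,120:520]*1.4,0,255).astype(np.uint8),None,fx=2,fy=2))
E
```

```text
[[ 608.3 -108.9]
 [ 587.5 -360.7]
 [ 516.2 -354.3]
 [ 538.  -102.8]
 [ 573.6  -89.5]
 [ 550.9 -372.9]] [ 562.49127679 -231.71452752] [ 562.25965559 -231.2022198 ]
252.66061084261565 85.25775434782398
252.47310632435227 85.04954383983295
284.2741770528975 85.41214466566184
(array([ 0.2, -1.6, 80.2]), np.float64(-0.1))
```

View pics/w2.png

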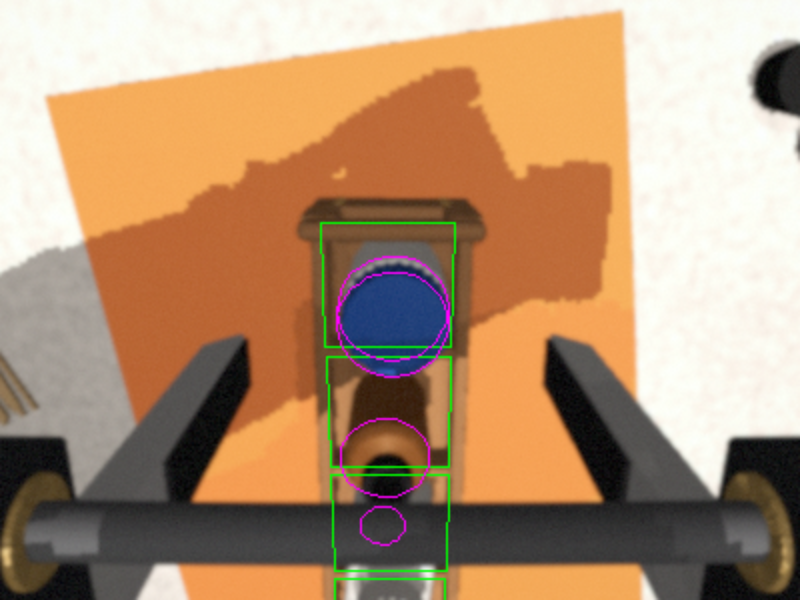

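The projected jar rim matches the lid at about (393,317) in the crop, centred between the fingers. Descending and gripping.

Emit:
send_rows(series=[[[1,0,-1,25,0],[1,0,-1,50,0],[1,0,-1,70,0],[1,0,-1,79,0],[1,0,-1,79,0],[1,0,-1,79,0]]])

```text
clock: 4.15
eef_pos: [563.2, 265.3, 43.4]
eef_rot: [3.139, -0.001, 1.481]
wrist_force: [-0.0, -0.6, 0.6]
finger_gap: 94.0
```

Emit:
send_rows(series=[[[0.55,0,0,0,0],[0.55,0,0,0,0],[0.45,0,0,0,0],[0.4,0,0,0,0],[0.35,0,0,0,0],[0.35,0,0,0,0]]], newtons=12)

```text
clock: 4.75
eef_pos: [562.2, 265.1, 41.5]
eef_rot: [-3.142, 0.0, 1.482]
wrist_force: [-0.3, 0.1, -0.3]
finger_gap: 49.0
```

Emit:
send_rows(series=[[[0.3,0,0,0,0],[0.3,0,0,0,0],[0.3,0,0,0,0],[0.3,0,0,0,0],[0.3,0,0,0,0]]])

```text
clock: 5.25
eef_pos: [562.3, 265.0, 41.4]
eef_rot: [3.142, 0.0, 1.482]
wrist_force: [0.4, 0.3, 0.4]
finger_gap: 44.1
```

Emit:
send_rows(series=[[[0.3,0,0,-8,0],[0.3,0,0,-25,0],[0.3,0,0,-55,0],[0.3,0,0,-90,0],[0.3,0,0,-125,0],[0.3,0,0,-145,0],[0.3,0,0,-145,0],[0.3,0,0,-145,0]]])

```text
clock: 6.05
eef_pos: [561.9, 265.0, 185.8]
eef_rot: [-3.141, 0.0, 1.482]
wrist_force: [0.1, -0.8, -1.0]
finger_gap: 44.0
```

```bash
python3 - <<'E'
from h import *
s=manip.read_state(); print(s["finger_gap"],s["wrist_force"],s["eef_pos"])
c=np.array([562.4,-231.5]); y=np.array([np.cos(np.radians(85.2)),np.sin(np.radians(85.2))])
for b in(96,32,-32,-96): print(b,(c+b*y).round(1))
X=c+96*y
print(rel(*X,187,85.2))
E
```

```text
43.98354991479851 [ 0.06695589 -0.76984401 -1.00489966] [561.91978877 264.95436405 185.77091491]
96 [ 570.4 -135.8]
32 [ 565.1 -199.6]
-32 [ 559.7 -263.4]
-96 [ 554.4 -327.2]
(array([-398.4,   44.2,   -1.1]), np.float64(-0.3))
```

Emit:
send_rows(series=[[[0.3,-25,3,0,0],[0.3,-65,7,0,0],[0.3,-110,12,0,0],[0.3,-155,17,0,0],[0.3,-200,22,0,0],[0.3,-245,27,0,0],[0.3,-290,32,0,0],[0.3,-335,37,0,0],[0.3,-375,42,0,0],[0.3,-398,44,0,0]]])

```text
clock: 7.05
eef_pos: [569.6, -138.0, 184.4]
eef_rot: [-3.139, -0.0, 1.48]
wrist_force: [-0.0, 0.4, -1.3]
finger_gap: 44.0
```

Emit:
send_rows(series=[[[0.3,0,0,20,0],[0.3,0,0,50,0],[0.3,0,0,65,0],[0.3,0,0,65,0],[0.3,0,0,65,0]]])

```text
clock: 7.55
eef_pos: [570.7, -135.1, 121.7]
eef_rot: [-3.141, -0.0, 1.482]
wrist_force: [0.2, -0.3, -0.4]
finger_gap: 43.8
```

```bash
cat >> h.py <<'E'
PC=np.array([562.4,-231.5]); PA=85.2
def drawp(w,im,c=PC,ang=PA):
    a=np.radians(ang-90); Rz=np.array([[np.cos(a),-np.sin(a)],[np.sin(a),np.cos(a)]])
    for yb in (-96,-32,32,96):
        q=[[sx*29.5,yb+sy*29.5] for sx,sy in((-1,-1),(1,-1),(1,1),(-1,1))]
        for z,col in((26,(0,255,0)),(8,(255,0,0))):
            X=[[*(c+Rz@np.array(v)),z] for v in q]
            cv2.polylines(im,[proj(w,X).round().astype(np.int32)],True,col,1)
    return im
E
python3 - <<'E'
from h import *
s=manip.read_state(); print(s["clock"],s["eef_pos"],s["finger_gap"])
w=shot("wrist"); im=drawp(w,np.clip(w["img"][:,:,::-1]*1.5,0,255).astype(np.uint8))
save(w,"w3raw.png")
cv2.imwrite("pics/w3.png",cv2.resize(im[100:400,120:520],None,fx=2,fy=2))
E
```

```text
7.55 [ 570.73876897 -135.10209437  121.69568023] 43.80316663495892
```

View pics/w3.png

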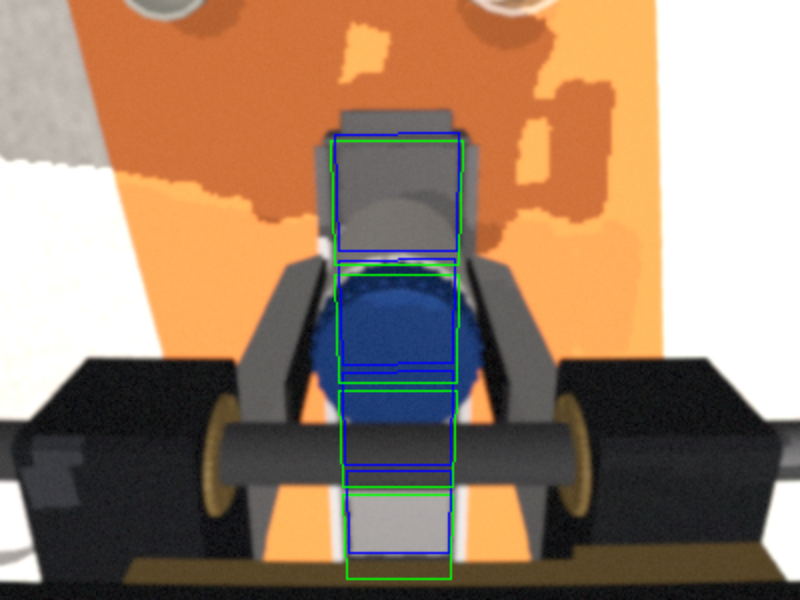

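Overlay matches bay 1 (crop (332–462, 140–262)); the jar is centred over it. Lowering.

Emit:
send_rows(series=[[[0.3,0,0,25,0],[0.3,0,0,50,0],[0.3,0,0,70,0],[0.3,0,0,78,0],[0.3,0,0,81,0],[0.3,0,0,82,0],[0.3,0,0,83,0],[0.3,0,0,83,0]]])

```text
clock: 8.4
eef_pos: [571.0, -135.4, 39.2]
eef_rot: [3.14, 0.0, 1.482]
wrist_force: [0.0, -0.4, -0.8]
finger_gap: 43.5
```

Emit:
send_rows(series=[[[0.3,0,0,0.5,0],[0.3,0,0,1,0],[0.3,0,0,1,0]]])

```text
clock: 8.7
eef_pos: [570.6, -135.3, 37.5]
eef_rot: [3.142, 0.0, 1.482]
wrist_force: [0.5, -0.5, -1.2]
finger_gap: 44.0
```

Emit:
send_rows(series=[[[0.3,0,0,0.5,0],[0.3,0,0,1,0],[0.3,0,0,1,0]]])

```text
clock: 9.0
eef_pos: [570.7, -135.3, 37.4]
eef_rot: [3.141, 0.0, 1.482]
wrist_force: [-4.8, 1.7, 10.0]
finger_gap: 43.7
```

```bash
python3 - <<'E'
from h import *
for i in range(4):
    shot("top"); s=manip.read_state(); print(s["eef_pos"].round(2),s["wrist_force"].round(2))
E
```

```text
[ 570.65 -135.32   37.39] [-5.53  1.52 10.31]
[ 570.66 -135.29   37.39] [-4.56  0.83 10.62]
[ 570.66 -135.3    37.37] [-4.69  1.66 10.89]
[ 570.66 -135.31   37.39] [-5.64  1.03  9.53]
```

Contact felt at 10 N. Releasing and lifting.

Emit:
send_rows(series=[[[0.4,0,0,-0.7,0],[0.5,0,0,-0.7,0],[0.7,0,0,-0.7,0],[0.85,0,0,-0.7,0],[0.85,0,0,-0.7,0],[1,0,0,-15,0],[1,0,0,-45,0],[1,0,0,-85,0],[1,0,0,-115,0],[1,0,0,-115,0]]])

```text
clock: 10.2
eef_pos: [572.3, -135.8, 157.1]
eef_rot: [3.134, 0.002, 1.482]
wrist_force: [-0.2, 0.5, -0.3]
finger_gap: 94.0
```

```bash
python3 - <<'E'
from h import *
print(rel(553.5,200,152,85)); t=shot("top"); print(manip.find_in("jar",t)); save(t,"t2.png")
d=[q for q in manip.find_in("jar",t) if q["rect"][0]>350]
for q in d: r=q["rect"]; print(atz(t,(r[0]+r[2]/2,r[1]+r[3]/2),75))
E
```

```text
(array([332.8, -48.7,   4.1]), np.float64(-0.1))
[{'rect': [398.6, 196.1, 19.6, 21.2], 'conf': 0.86}, {'rect': [148.2, 166.8, 26.0, 23.5], 'conf': 0.56}]
[ 563.74128674 -121.42079452   75.        ]
```

Emit:
send_rows(series=[[[1,25,-4,0,0],[1,65,-10,0,0],[1,110,-16,0,0],[1,155,-23,0,0],[1,200,-30,0,0],[1,245,-36,0,0],[1,285,-42,0,0],[1,315,-46,0,0],[1,333,-49,0,0],[1,333,-49,0,0]]])

```text
clock: 11.35
eef_pos: [550.5, 202.6, 150.0]
eef_rot: [-3.139, 0.001, 1.484]
wrist_force: [0.2, -0.8, -0.2]
finger_gap: 93.8
```

```bash
cat >> h.py <<'E'
def circ(w,im,L):
    th=np.linspace(0,6.28,40)
    for x,y,z,r in L:
        X=np.c_[x+r*np.cos(th),y+r*np.sin(th),0*th+z]; cv2.polylines(im,[proj(w,X).round().astype(np.int32)],True,(255,0,255),1)
E
python3 - <<'E'
from h import *
print(rel(553.5,200,43,85))
w=shot("wrist"); im=np.clip(w["img"][:,:,::-1]*1.5,0,255).astype(np.uint8)
circ(w,im,[(553.5,200,111,6),(553.5,200,68,19),(548.4,137,96,14.5),(548.4,137,66,20)])
t=shot("top"); it=np.clip(t["img"][:,:,::-1]*1.7,0,255).astype(np.uint8)
a=cv2.resize(im[110:330,200:440],None,fx=2,fy=2)
drawp(t,it); b=cv2.resize(it[185:245,380:520],None,fx=2.5,fy=2.5)
o=np.zeros((600,480,3),np.uint8); o[:440]=a; o[445:595,:350]=b; cv2.imwrite("pics/w4.png",o)
E
```

```text
(array([ -2.2,   3.4, 107. ]), np.float64(0.0))
```

View pics/w4.png

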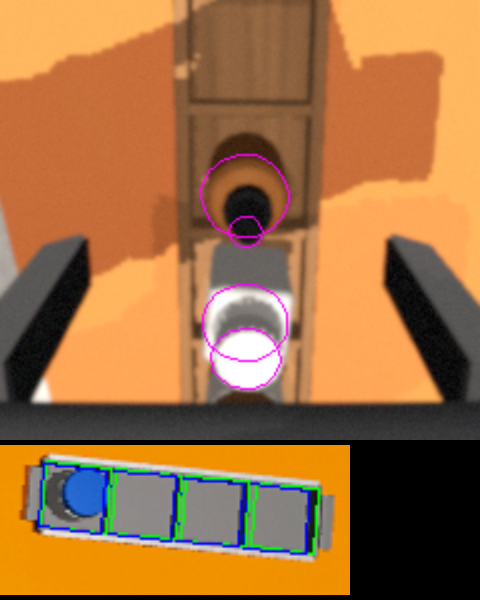

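The dropper and square overlays agree with the picture. In the top crop the jar stands upright in bay 1, the lid offset being parallax. Next is the dropper.

Emit:
send_rows(series=[[[1,-2,3,10,0],[1,-2,3,40,0],[1,-2,3,75,0],[1,-2,3,98,0],[1,-2,3,107,0],[1,-2,3,107,0]]])

```text
clock: 12.05
eef_pos: [553.9, 197.5, 43.2]
eef_rot: [-3.14, 0.001, 1.481]
wrist_force: [0.0, 0.1, 0.4]
finger_gap: 94.3
```

Emit:
send_rows(series=[[[0.5,0,0,0,0],[0.5,0,0,0,0],[0.45,0,0,0,0],[0.4,0,0,0,0],[0.35,0,0,0,0],[0.3,0,0,0,0],[0.25,0,0,0,0],[0.25,0,0,0,0],[0.25,0,0,0,0],[0.25,0,0,0,0]]])

```text
clock: 13.05
eef_pos: [554.3, 198.5, 44.5]
eef_rot: [3.142, -0.0, 1.482]
wrist_force: [0.8, -0.0, 0.2]
finger_gap: 37.2
```

Emit:
send_rows(series=[[[0.25,0,0,-8,0],[0.25,0,0,-25,0],[0.25,0,0,-55,0],[0.25,0,0,-90,0],[0.25,0,0,-125,0],[0.25,0,0,-145,0],[0.25,0,0,-145,0],[0.25,0,0,-145,0]]])

```text
clock: 13.85
eef_pos: [554.0, 198.4, 188.8]
eef_rot: [-3.141, 0.0, 1.482]
wrist_force: [0.4, 0.4, -2.5]
finger_gap: 37.6
```

```bash
python3 - <<'E'
from h import *
s=manip.read_state(); print(s["finger_gap"],s["eef_pos"]); print(rel(565.1,-199.6,189,85.2))
E
```

```text
37.601560799608066 [553.97141465 198.38949934 188.78158687]
(array([-3.954e+02,  4.660e+01, -1.000e-01]), np.float64(-0.3))
```

Emit:
send_rows(series=[[[0.25,-25,3,0,0],[0.25,-65,8,0,0],[0.25,-110,13,0,0],[0.25,-155,18,0,0],[0.25,-200,24,0,0],[0.25,-245,29,0,0],[0.25,-290,34,0,0],[0.25,-335,39,0,0],[0.25,-375,44,0,0],[0.25,-396,46.5,0,0]]])

```text
clock: 14.85
eef_pos: [564.3, -202.9, 187.2]
eef_rot: [-3.139, -0.001, 1.479]
wrist_force: [-0.5, 0.4, -1.2]
finger_gap: 37.0
```

Emit:
send_rows(series=[[[0.25,0,0,15,0],[0.25,0,0,45,0],[0.25,0,0,80,0],[0.25,0,0,110,0],[0.25,0,0,130,0],[0.25,0,0,140,0],[0.25,0,0,143,0],[0.25,0,0,145,0],[0.25,0,0,146,0],[0.25,0,0,146,0]]])

```text
clock: 15.85
eef_pos: [565.6, -200.2, 44.1]
eef_rot: [3.141, 0.0, 1.482]
wrist_force: [1.1, -0.0, -1.6]
finger_gap: 37.7
```

Emit:
send_rows(series=[[[0.25,0,0,0.5,0],[0.25,0,0,1,0],[0.25,0,0,1,0]]])

```text
clock: 16.15
eef_pos: [565.3, -200.1, 42.6]
eef_rot: [3.141, 0.0, 1.482]
wrist_force: [-0.9, 0.5, -1.1]
finger_gap: 37.8
```

Expected contact is at z ≈ 40.5.

Emit:
send_rows(series=[[[0.25,0,0,0.5,0],[0.25,0,0,1,0],[0.25,0,0,1.5,0],[0.25,0,0,1.5,0]]])

```text
clock: 16.55
eef_pos: [565.3, -200.1, 40.9]
eef_rot: [-3.141, -0.0, 1.482]
wrist_force: [0.8, -0.0, -1.3]
finger_gap: 37.7
```

Emit:
send_rows(series=[[[0.25,0,0,0.3,0],[0.25,0,0,0.6,0],[0.25,0,0,0.6,0]]])

```text
clock: 16.85
eef_pos: [565.3, -200.1, 40.5]
eef_rot: [3.142, 0.0, 1.482]
wrist_force: [-1.6, -0.3, 0.0]
finger_gap: 37.6
```

Emit:
send_rows(series=[[[0.35,0,0,0,0],[0.45,0,0,0,0],[0.6,0,0,0,0],[0.8,0,0,0,0],[0.85,0,0,0,0],[1,0,0,-12,0],[1,0,0,-42,0],[1,0,0,-85,0],[1,0,0,-115,0],[1,0,0,-115,0]]])

```text
clock: 17.85
eef_pos: [567.0, -200.7, 161.0]
eef_rot: [3.134, 0.002, 1.482]
wrist_force: [0.9, -0.4, -0.2]
finger_gap: 93.6
```

```bash
python3 - <<'E'
from h import *
s=manip.read_state(); print(s["eef_pos"]); print(rel(548.4,137,156,85)); t=shot("top"); 
it=np.clip(t["img"][:,:,::-1]*1.7,0,255).astype(np.uint8); 
drawp(t,it); circ(t,it,[(570.6,-135.3,80,20.5),(565.3,-200,107,6),(565.3,-200,64,19)])
cv2.imwrite("pics/t3.png",cv2.resize(it[150:260,200:520],None,fx=2.5,fy=2.5))
E
```

```text
[ 566.96942924 -200.71692694  160.99164306]
(array([334.7, -48.6,   3.8]), np.float64(-0.1))
```

View pics/t3.png

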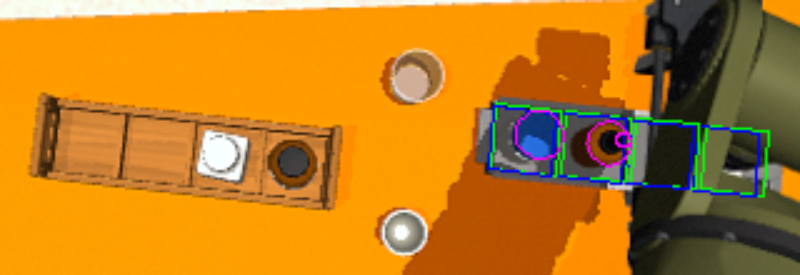

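Emit:
send_rows(series=[[[1,25,-4,0,0],[1,65,-9,0,0],[1,110,-15,0,0],[1,155,-22,0,0],[1,200,-28,0,0],[1,245,-34,0,0],[1,285,-40,0,0],[1,315,-44,0,0],[1,334,-47,0,0],[1,334,-47,0,0]]])

```text
clock: 18.9
eef_pos: [547.4, 138.7, 154.4]
eef_rot: [-3.14, 0.0, 1.484]
wrist_force: [0.9, -0.1, -0.1]
finger_gap: 93.8
```

Emit:
send_rows(series=[[[1,0,0,0,0],[1,0,0,10,0],[1,0,0,20,0],[1,0,0,20,0],[1,0,0,20,0]]])

```text
clock: 19.4
eef_pos: [548.2, 136.3, 134.9]
eef_rot: [-3.141, 0.0, 1.481]
wrist_force: [-0.3, 0.8, 1.0]
finger_gap: 94.1
```

```bash
python3 - <<'E'
from h import *
print(manip.read_state()["eef_pos"],rel(548.4,137,43,85))
w=shot("wrist"); im=np.clip(w["img"][:,:,::-1]*1.3,0,255).astype(np.uint8)
circ(w,im,[(548.4,137,96,14.5),(542.8,77,106,13)])
a=np.radians(-5);X=[[548.4+x*np.cos(a)-y*np.sin(a),137+x*np.sin(a)+y*np.cos(a),66] for x,y in((20,20),(-20,20),(-20,-20),(20,-20))]
cv2.polylines(im,[proj(w,X).round().astype(np.int32)],True,(0,0,255),1)
cv2.imwrite("pics/w5.png",cv2.resize(im[110:350,200:440],None,fx=2,fy=2))
E
```

```text
[548.15421856 136.33065024 134.88681822] (array([ 0.7,  0.3, 91.9]), np.float64(-0.2))
```

View pics/w5.png

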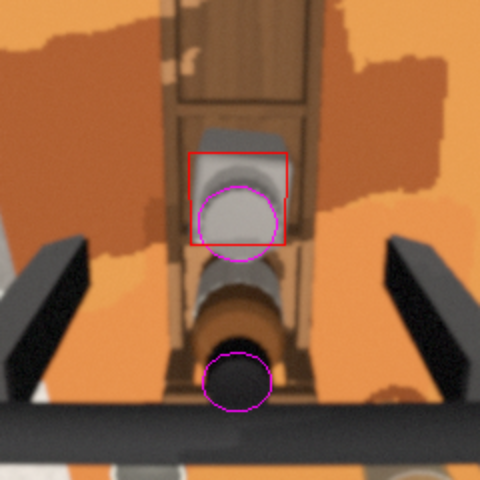

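Square overlay matches to about 1 mm, and so does the amber cap. Descending.

Emit:
send_rows(series=[[[1,0.5,1,10,0],[1,0.5,1,40,0],[1,0.5,1,70,0],[1,0.5,1,87,0],[1,0.5,1,92,0],[1,0.5,1,92,0]]])

```text
clock: 20.05
eef_pos: [549.2, 137.2, 42.9]
eef_rot: [-3.141, 0.0, 1.482]
wrist_force: [-0.2, -0.1, 0.2]
finger_gap: 93.8
```

Emit:
send_rows(series=[[[0.5,0,0,0,0],[0.5,0,0,0,0],[0.45,0,0,0,0],[0.42,0,0,0,0],[0.4,0,0,0,0],[0.35,0,0,0,0],[0.3,0,0,0,0],[0.25,0,0,0,0],[0.25,0,0,0,0],[0.25,0,0,0,0]]])

```text
clock: 21.05
eef_pos: [549.3, 137.2, 43.4]
eef_rot: [3.142, 0.0, 1.482]
wrist_force: [-0.4, 0.1, 0.6]
finger_gap: 41.3
```

Emit:
send_rows(series=[[[0.25,0,0,-8,0],[0.25,0,0,-25,0],[0.25,0,0,-55,0],[0.25,0,0,-90,0],[0.25,0,0,-125,0],[0.25,0,0,-145,0],[0.25,0,0,-145,0],[0.25,0,0,-145,0]]])

```text
clock: 21.85
eef_pos: [549.0, 137.1, 187.7]
eef_rot: [-3.141, 0.0, 1.482]
wrist_force: [-0.3, -0.3, -1.3]
finger_gap: 41.3
```

```bash
python3 - <<'E'
from h import *
s=manip.read_state(); print(s["finger_gap"],s["eef_pos"]); print(rel(559.7,-263.4,189,85.2))
E
```

```text
41.3486368864968 [548.98508902 137.11202467 187.68885317]
(array([-398. ,   46.4,   -1.3]), np.float64(-0.3))
```

Emit:
send_rows(series=[[[0.25,-25,3,0,0],[0.25,-65,8,0,0],[0.25,-110,13,0,0],[0.25,-155,18,0,0],[0.25,-200,24,0,0],[0.25,-245,29,0,0],[0.25,-290,34,0,0],[0.25,-335,39,0,0],[0.25,-375,44,0,0],[0.25,-398,46.5,0,0]]])

```text
clock: 22.85
eef_pos: [559.1, -266.0, 185.9]
eef_rot: [-3.139, -0.001, 1.48]
wrist_force: [-0.4, -0.7, -1.2]
finger_gap: 41.3
```

Emit:
send_rows(series=[[[0.25,0,0,10,0],[0.25,0,0,35,0],[0.25,0,0,70,0],[0.25,0,0,105,0],[0.25,0,0,130,0],[0.25,0,0,140,0],[0.25,0,0,144,0],[0.25,0,0,146,0],[0.25,0,0,147,0],[0.25,0,0,147,0]]])

```text
clock: 23.85
eef_pos: [560.5, -263.5, 42.2]
eef_rot: [3.14, 0.001, 1.482]
wrist_force: [-0.1, 1.0, -0.5]
finger_gap: 41.4
```

Emit:
send_rows(series=[[[0.25,0,0,0.4,0],[0.25,0,0,0.8,0],[0.25,0,0,0.8,0]]])

```text
clock: 24.15
eef_pos: [560.2, -263.4, 40.7]
eef_rot: [3.141, 0.0, 1.482]
wrist_force: [-0.3, -0.4, -1.0]
finger_gap: 41.4
```

Emit:
send_rows(series=[[[0.25,0,0,0.5,0],[0.25,0,0,1,0],[0.25,0,0,1,0],[0.25,0,0,1,0]]])

```text
clock: 24.55
eef_pos: [560.1, -263.3, 39.5]
eef_rot: [-3.142, -0.0, 1.482]
wrist_force: [-0.6, -0.3, -1.2]
finger_gap: 41.0
```

Emit:
send_rows(series=[[[0.25,0,0,0.3,0],[0.25,0,0,0.5,0],[0.25,0,0,0.5,0]]])

```text
clock: 24.85
eef_pos: [560.2, -263.4, 39.4]
eef_rot: [3.141, 0.0, 1.482]
wrist_force: [-2.6, 0.5, 5.0]
finger_gap: 40.8
```

Emit:
send_rows(series=[[[0.35,0,0,-0.3,0],[0.45,0,0,-0.3,0],[0.6,0,0,-0.3,0],[0.8,0,0,-0.3,0],[0.85,0,0,-0.3,0],[1,0,0,-12,0],[1,0,0,-42,0],[1,0,0,-85,0],[1,0,0,-115,0],[1,0,0,-115,0]]])

```text
clock: 25.85
eef_pos: [561.7, -264.2, 159.8]
eef_rot: [3.134, 0.003, 1.482]
wrist_force: [0.2, 0.8, 0.2]
finger_gap: 93.9
```

Emit:
send_rows(series=[[[1,25,-4,0,0],[1,65,-9,0,0],[1,110,-16,0,0],[1,155,-22,0,0],[1,200,-28,0,0],[1,245,-35,0,0],[1,285,-40,0,0],[1,315,-44,0,0],[1,337.5,-47.5,0,0],[1,337.5,-47.5,0,0]]])

```text
clock: 26.85
eef_pos: [542.4, 79.3, 153.9]
eef_rot: [-3.141, -0.0, 1.484]
wrist_force: [0.2, -0.3, 0.7]
finger_gap: 94.5
```

Emit:
send_rows(series=[[[1,0,0,0,0],[1,0,0,10,0],[1,0,0,15,0],[1,0,0,15,0],[1,0,0,15,0]]])

```text
clock: 27.35
eef_pos: [542.9, 76.6, 138.8]
eef_rot: [-3.141, 0.0, 1.481]
wrist_force: [0.3, 0.3, 0.2]
finger_gap: 94.2
```

```bash
python3 - <<'E'
from h import *
print(manip.read_state()["eef_pos"],rel(542.8,77,43,85))
w=shot("wrist"); im=np.clip(w["img"][:,:,::-1]*1.3,0,255).astype(np.uint8)
circ(w,im,[(542.8,77,106,13),(542.8,77,72,21)])
t=shot("top"); it=np.clip(t["img"][:,:,::-1]*1.7,0,255).astype(np.uint8); drawp(t,it)
o=np.zeros((600,480,3),np.uint8); o[:440]=cv2.resize(im[110:330,200:440],None,fx=2,fy=2); o[445:595,:350]=cv2.resize(it[185:245,380:520],None,fx=2.5,fy=2.5)
cv2.imwrite("pics/w6.png",o)
E
```

```text
[542.90024052  76.5738839  138.83572146] (array([ 0.4, -0.1, 95.8]), np.float64(-0.1))
```

View pics/w6.png

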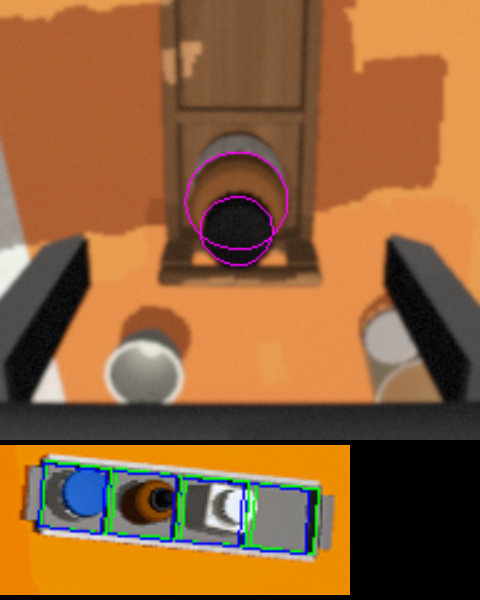

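Amber overlay is exact, and the first three stand upright in bays 1–3. Descending on the amber bottle.

Emit:
send_rows(series=[[[1,0,0,10,0],[1,0,0,40,0],[1,0,0,70,0],[1,0,0,90,0],[1,0,0,95.5,0],[1,0,0,95.5,0]]])

```text
clock: 28.05
eef_pos: [542.6, 77.0, 43.0]
eef_rot: [-3.14, 0.0, 1.482]
wrist_force: [0.3, 0.4, 0.3]
finger_gap: 93.7
```

Emit:
send_rows(series=[[[0.5,0,0,0,0],[0.5,0,0,0,0],[0.47,0,0,0,0],[0.45,0,0,0,0],[0.42,0,0,0,0],[0.38,0,0,0,0],[0.3,0,0,0,0],[0.25,0,0,0,0],[0.25,0,0,0,0],[0.25,0,0,0,0]]])

```text
clock: 29.05
eef_pos: [543.0, 77.0, 43.6]
eef_rot: [3.141, 0.0, 1.482]
wrist_force: [0.4, 0.2, 0.7]
finger_gap: 41.5
```

Emit:
send_rows(series=[[[0.25,0,0,-8,0],[0.25,0,0,-25,0],[0.25,0,0,-55,0],[0.25,0,0,-90,0],[0.25,0,0,-125,0],[0.25,0,0,-145,0],[0.25,0,0,-145,0],[0.25,0,0,-145,0]]])

```text
clock: 29.85
eef_pos: [542.5, 77.0, 187.9]
eef_rot: [-3.141, 0.0, 1.482]
wrist_force: [-0.4, -0.3, -1.9]
finger_gap: 41.4
```

```bash
python3 - <<'E'
from h import *
s=manip.read_state(); print(s["finger_gap"],s["eef_pos"]); print(rel(554.4,-327.2,189,85.2))
E
```

```text
41.41385048311489 [542.54019577  77.01192565 187.86418869]
(array([-401.5,   47.8,   -1.1]), np.float64(-0.3))
```

Emit:
send_rows(series=[[[0.25,-25,3,0,0],[0.25,-65,8,0,0],[0.25,-110,13,0,0],[0.25,-155,18,0,0],[0.25,-200,24,0,0],[0.25,-245,29,0,0],[0.25,-290,34,0,0],[0.25,-335,40,0,0],[0.25,-377,45,0,0],[0.25,-401,48,0,0]]])

```text
clock: 30.85
eef_pos: [553.8, -329.3, 185.9]
eef_rot: [-3.138, -0.001, 1.48]
wrist_force: [-0.9, -0.4, -1.1]
finger_gap: 41.6
```

Emit:
send_rows(series=[[[0.25,0,0,10,0],[0.25,0,0,35,0],[0.25,0,0,70,0],[0.25,0,0,105,0],[0.25,0,0,130,0],[0.25,0,0,140,0],[0.25,0,0,144,0],[0.25,0,0,146,0],[0.25,0,0,147,0],[0.25,0,0,147,0]]])

```text
clock: 31.85
eef_pos: [555.3, -326.8, 42.4]
eef_rot: [3.14, 0.001, 1.482]
wrist_force: [0.8, 0.1, -2.0]
finger_gap: 42.1
```

Emit:
send_rows(series=[[[0.25,0,0,0.5,0],[0.25,0,0,1,0],[0.25,0,0,1,0],[0.25,0,0,1,0]]])

```text
clock: 32.25
eef_pos: [555.0, -326.7, 40.7]
eef_rot: [3.141, 0.0, 1.482]
wrist_force: [0.9, 0.4, -2.2]
finger_gap: 41.5
```

Emit:
send_rows(series=[[[0.25,0,0,0.5,0],[0.25,0,0,0.9,0],[0.25,0,0,0.9,0],[0.25,0,0,0.9,0]]])

```text
clock: 32.65
eef_pos: [555.0, -326.7, 39.7]
eef_rot: [3.142, 0.0, 1.482]
wrist_force: [-0.2, -0.0, -0.9]
finger_gap: 42.1
```

Emit:
send_rows(series=[[[0.25,0,0,0.3,0],[0.25,0,0,0.5,0],[0.25,0,0,0.5,0]]])

```text
clock: 32.95
eef_pos: [555.0, -326.7, 39.6]
eef_rot: [3.141, 0.0, 1.482]
wrist_force: [-2.9, 1.5, 5.3]
finger_gap: 41.3
```

Contact. Releasing, lifting and moving clear, with plenty of clearance height for the last look.

Emit:
send_rows(series=[[[0.35,0,0,-0.3,0],[0.45,0,0,-0.3,0],[0.6,0,0,-0.3,0],[0.8,0,0,-0.3,0],[0.85,0,0,-0.3,0],[1,0,0,-12,0],[1,0,0,-42,0],[1,0,0,-85,0],[1,0,0,-125,0],[1,0,0,-165,0]]])

```text
clock: 33.95
eef_pos: [554.8, -326.6, 207.0]
eef_rot: [3.141, 0.001, 1.482]
wrist_force: [0.5, -0.3, -0.5]
finger_gap: 93.9
```

Emit:
send_rows(series=[[[1,30,0,-20,0],[1,70,0,-40,0],[1,110,0,-60,0],[1,150,0,-60,0],[1,190,0,-60,0],[1,230,0,-60,0],[1,260,0,-60,0],[1,260,0,-60,0],[1,260,0,-60,0]]])

```text
clock: 34.85
eef_pos: [578.1, -67.6, 264.9]
eef_rot: [3.141, 0.0, 1.483]
wrist_force: [-0.0, -0.6, 0.2]
finger_gap: 93.7
```

```bash
python3 - <<'E'
from h import *
print(manip.read_state()["eef_pos"])
t=shot("top"); it=np.clip(t["img"][:,:,::-1]*1.7,0,255).astype(np.uint8); drawp(t,it)
circ(t,it,[(621.7,-30.7,64,24),(488.5,-23.6,36,21)])
s=shot("scene"); i2=np.clip(s["img"][:,:,::-1]*1.5,0,255).astype(np.uint8)
o=np.zeros((600,800,3),np.uint8); o[:262]=cv2.resize(it[155:260,200:520],(800,262)); o[265:597,:664]=cv2.resize(i2[180:290,110:330],(664,332),interpolation=cv2.INTER_CUBIC)
cv2.imwrite("pics/end.png",o)
E
```

```text
[578.13053286 -67.5662069  264.94978832]
```

View pics/end.png

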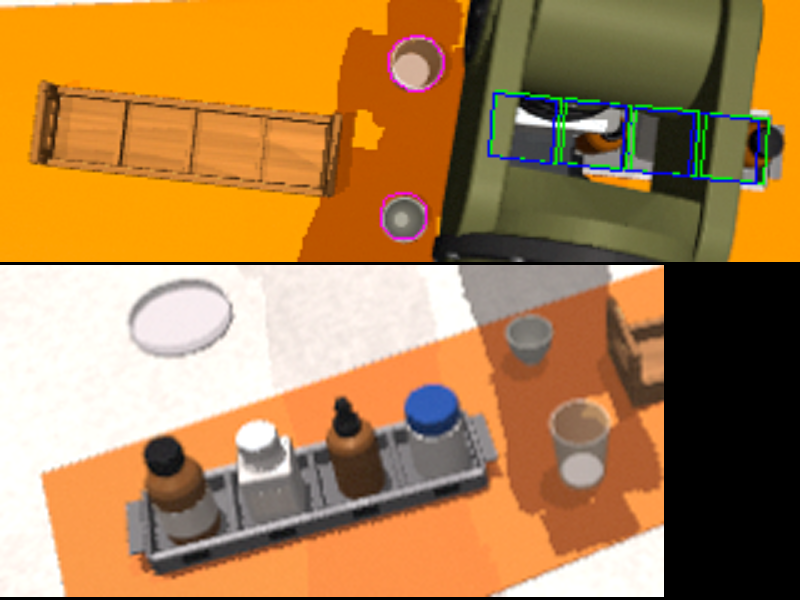

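The scene view shows all four upright, one in each bay. Seen from the far side they run amber, square, dropper, jar, so left to right from the robot they are jar, dropper, square, amber, the original order. The beaker and crucible are unmoved.

```bash
python3 -c "
from cell import manip; print(manip.sign_off())"
```

```text
the job is handed in; nothing more can be done
None
```

All four items stand in the grey rack in their original order, left to right from the robot: jar, dropper bottle, square bottle, amber bottle. I handed the job in at about 35 s, well under the 112 s limit.

- **Placing:** I lowered each one in small steps until the wrist force showed floor contact, then released it. Contact was about 10 N for the jar, 5 N for the square and amber bottles, and barely felt for the dropper.
- **Last checks:** The final scene view shows all four upright, one per bay, with the gripper well clear and open. In the top view the wooden rack is empty, and the beaker and crucible are still where I measured them at the start. I never went near the red look-alike.
- **Disagreements and gaps:**
  - Early position estimates of the dropper along the rack differed by about 8 mm between two cameras. A closer look from the wrist camera put it at about the midpoint, and the grasp was good.
  - A quick network check put the jar about 14 mm off after placing. That came from the camera's viewing angle, and the jar stands in its bay.
  - The square bottle was gripped a few degrees off square, which the bay allows.
  - The arm hid much of the grey rack in the final top view, so the amber bottle's placing rests on the scene view and the contact force.

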